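# Stack spacer and cap in the sloping assembly jig

### The job

The pine block is already in the sloping pocket of the assembly jig. Lay the thicker of the two plywood spacers squarely on the block inside the pocket and let go of it, then set the cap on top of the spacer, its round boss facing outward, so that the whole stack sits flat between the metal guides. Leave the block in its place, do not move the thin spacer, and do not disturb the glue bottle, the eraser or the roll of tape.

Things in the scene. Friction and masses are not known exactly. Their poses are not given: they have to be found in the camera images.
- pocket: Sloping pocket of the wooden jig (135 x 92 mm, 115 high), fixed. Origin: centre of its floor, 42 mm above the table. z: out of the pocket, square to its floor, leaning 30 degrees from vertical roughly towards the robot; x: up the slope, roughly away from it; y: level, across. Inside 64 (x) x 44 mm (y). Wooden side walls, y = 22 to 30 mm either side, reach z = 22 mm only.
- pocket_mouth (a point): Pocket axis at the tips of the thin metal guides, pocket z = 60 mm. Guides close both ends (x = 32 to 38 mm) and, on the long sides, stand only beyond x = 24 mm either way (y = 22 to 28 mm): between them is a 48 mm opening above z = 22 mm for the fingers. Straight to z = 52 mm, then flared outward by 6 mm up to z = 60 mm as a lead-in.
- block: Loose pine block 40 x 60 x 30 mm lying in the pocket from the start, filling it up to pocket z = 30 mm. Origin at the centre of its underside, z up from there; its own y runs along its 60 mm length.
- thick_spacer: Plain plywood plate 60 (x) x 40 (y) x 14 mm, lying flat on the table. Origin at the centre of its underside, z up. The one to use.
- thick_spacer_mid (a point): Centre of the thick spacer, 7 mm above its origin.
- thin_spacer: Plain plywood plate 60 (x) x 40 (y) x 6 mm, lying flat on the table; origin at the centre of its underside. Not to be used. It and the thick spacer may swap places.
- cap: Wooden cap: plate 60 (x) x 40 (y) x 16 mm with a round boss 28 mm across and 8 mm high in the middle of its upper face; lies on the table boss up. Origin at the centre of its underside, z up through the boss.
- glue_bottle: Small white glue bottle with green cap, 31 mm across, 84 mm high, standing; origin at the centre of its underside. Bystander.
- eraser: Eraser 20 x 45 x 12 mm lying on the table; origin at the centre of its underside. Bystander.
- tape: Roll of masking tape 102 mm across, 25 mm high, lying flat; origin at the centre of its underside. Bystander.
Mind the look-alikes: they are no part of the job. Of the things like the thick_spacer, leave any that is orange; of the rest the larger one is meant.

How it is judged:
By the outcome, as a careful person would: the job done as asked, in the order asked, and still so for the second after the job is handed in, with the robot touching nothing.
It also fails if it takes over 54 s, if anything falls off the work surface, if the arm or the gripper's body presses on something with over 40 N, if the wrist force passes 120 N, or if a joint passes its speed limit or range.

### The arm

A 7-joint arm with a two-finger parallel gripper is mounted at the origin on the work surface; the furniture and walls round the work are solid. World frame = base frame: x ahead of the robot, y to its left, z up, the work surface at z = 0. Lengths are in m, angles in rad, forces in N, time in s.
With the tool pointing down it reaches from about 0.425 to 0.95 m from the base axis. Payload 4.7 kg.
Tool frame: the origin (TCP) lies at the very end of the fingers, on their centre line; the grasp point (between the pads) lies 19 mm behind it (manip.tcp_to_grasp is the distance from the TCP to the grasp point, in m); z points along the fingers, y is the line along which they close (so a half turn about z gives the same grasp; the last joint's range is limited). The gripper opens to 87 mm and grips with 3 to 60 N. Pads are 19 mm wide; open, the fingers measure 117 mm over their backs; the gripper's body (75 mm by 190 mm) begins 51 mm behind the grasp point.
Start: joints at [1.165, 0.469, -0.049, 1.532, 0.024, 1.141, -0.082], TCP at [0.248, -0.628, 0.223] pointing down, gripper open.
Joint ranges: [-2.59, 2.59], [-0.33, 1.99], [-1.39, 1.29], [0.1, 2.45], [-1.04, 4.18], [0.21, 1.99], [-2.66, 2.66]. Speed limits (rad/s): [2.57, 2.57, 3.14, 3.14, 3.14, 3.14, 3.14].

### API

Orientations are given as a rotation vector (axis times angle).
In Python, from plant import manip, claw, kinematics, capture, job_done gives the robot as it stands. Calls block until the motion is done:
- manip.goto(position, orientation): joint-space move of the TCP to a pose.
- manip.servo_line(position, ori=None, v=0.15): straight line of the TCP; ori=None keeps the orientation; v is the mean speed in m/s.
- manip.movej(angles): joint-space move.
- claw.let_go() and claw.grasp(): open the fingers fully, or close them until they stop; the grip force is fixed at half the most.
- manip.sleep(seconds).
- kinematics.solve_ik(position, orientation): joint angles nearest the present ones, or None.
- manip.get_state(): the state.
- capture(name): name is "side" or "top"; returns a dict with "image" (384x512x3 uint8, blue, green, red), "intrinsics" (3x3 intrinsics, pixels), "k1" (the pictures are not rectified: a ray, as slopes to the right and down, at radius r is drawn at 1 + k1 r^2 times it, then the intrinsics apply), "extrinsics" (4x4, takes a point from camera to world coordinates). Camera axes: x right, y down, z forward; pixel columns grow to the right and rows downward; lengths in m; the calibration is good to about 2 mm. A picture is of the moment at which its call begins. There is no depth.
A pose or a line that the arm cannot do raises manip.PlanningError and nothing moves.
- job_done(): hands the job in; it is judged then, once.
The state is a dict: "clock": time; "q": joint angles; "joint_velocities": joint speeds; "joint_efforts": joint torques, N m; "position": TCP position; "ee_rot": TCP orientation; "force": force on the tool from outside, world axes, zero at the start; "wrist_torque": the same for the moment, N m; "opening": finger opening in m; "finger_force": force on a finger pad.
Only numpy, scipy, OpenCV 4.12 (cv2) and the standard library are available. Lean on these libraries where they do the work, as an engineer would, in place of code of your own. Each camera call takes 0.05 s, during which the arm holds its last target. There are 200 camera calls.

## Working session

There is one attempt and no reset: what is moved stays moved. The work goes in short steps, each a Python script; the robot and the scene stay as the last script left them, time stands still between calls to the robot, and variables do not carry over. Pictures are saved under pics/ and viewed, at most 10 in all, crops included, and the job is handed in when it is done.

```bash
ls; mkdir -p pics; python3 - <<'E'
from plant import manip, claw, kinematics, capture
import cv2, numpy as np
for n in ("side","top"):
    c=capture(n); cv2.imwrite(f"pics/{n}0.png",c["image"]); print(n,c["intrinsics"],c["k1"],np.round(c["extrinsics"],4))
    np.savez(f"{n}0.npz",**c)
print(manip.get_state())
E
```

```text
pics
side [[380.2506377    0.         252.63604833]
 [  0.         380.2506377  195.34566847]
 [  0.           0.           1.        ]] -0.02648647619847138 [[-0.9735 -0.1314  0.1872  0.4014]
 [-0.2281  0.4995 -0.8357  0.7147]
 [ 0.0163 -0.8563 -0.5162  0.5271]
 [ 0.      0.      0.      1.    ]]
top [[381.40987085   0.         254.89699616]
 [  0.         381.40987085 195.18517088]
 [  0.           0.           1.        ]] -0.006529897820538279 [[-0.0935 -0.9751  0.2012  0.3773]
 [-0.9956  0.0918 -0.0177 -0.0117]
 [-0.0012 -0.202  -0.9794  0.9172]
 [ 0.      0.      0.      1.    ]]
{'clock': 0.1, 'q': array([ 1.16512018,  0.46936968, -0.04860813,  1.5335889 ,  0.02410038,
        1.14096746, -0.08230535]), 'joint_velocities': array([-0.00023858, -0.00150352,  0.0006081 , -0.00226774, -0.00076738,
       -0.00174255,  0.00089522]), 'joint_efforts': array([-5.25117448e-04, -5.09171391e+01, -8.12197058e-02, -2.36829793e+01,
       -6.14152523e-02,  3.45112884e-02,  6.43215640e-05]), 'position': array([ 0.24817124, -0.62714416,  0.2215923 ]), 'ee_rot': array([-3.08432335e+00, -5.88079944e-01,  5.97351488e-04]), 'force': array([ 0.5302476 , -0.31810881, -0.05491758]), 'wrist_torque': array([ 0.00197884,  0.03395532, -0.01435103]), 'finger_force': 0.0, 'opening': 0.0867939203227885}
```

View pics/top0.png

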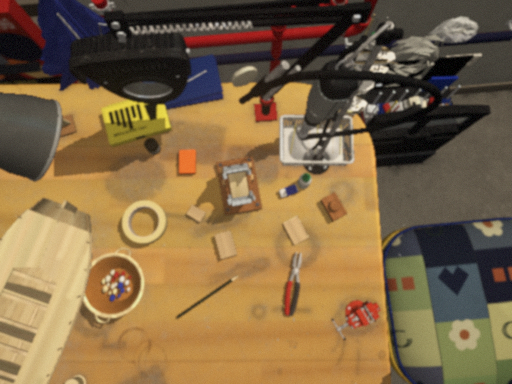

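View pics/side0.png

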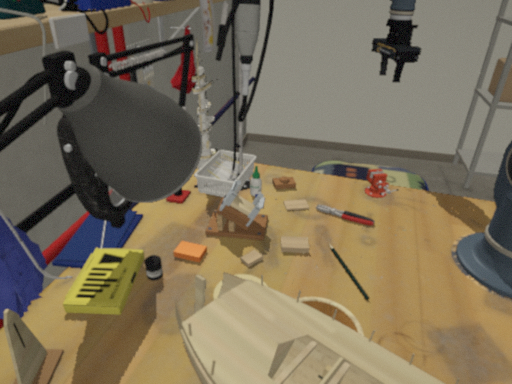

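Top view: jig at (240,188), tape (143,222), cap (332,207), plates at (224,245), (295,230), smaller one (197,213), orange block (187,162). I'll magnify both.

```bash
python3 - <<'E'
import cv2
t=cv2.imread("pics/top0.png")[140:270,165:360]; s=cv2.imread("pics/side0.png")[160:275,165:360]
cv2.imwrite("pics/t1.png",cv2.resize(t,None,fx=4,fy=4,interpolation=cv2.INTER_CUBIC))
cv2.imwrite("pics/s1.png",cv2.resize(s,None,fx=4,fy=4,interpolation=cv2.INTER_CUBIC))
E
```

```text
(no output)
```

View pics/t1.png

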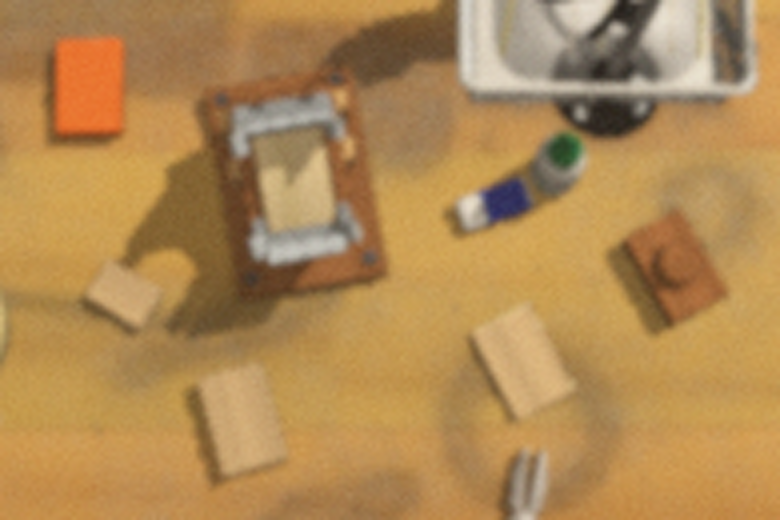

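View pics/s1.png

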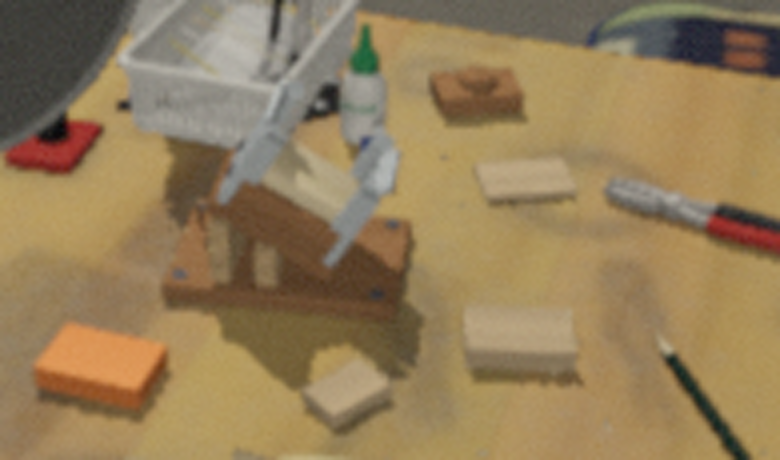

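Thick spacer is the left plate (top view (224,245), side view about (295,245)), visibly thicker. Thin one is at (295,230), the eraser is blue and white at (290,187), and the bottle stands at (305,180). Next I'll average frames, segment the spacer and cap, and zoom in on the jig.

```bash
cat > h.py <<'E'
import numpy as np, cv2
def cam(n,tag="a"):
    return dict(np.load(f"{n}_{tag}.npz"))
def rays(c,uv):
    uv=np.asarray(uv,float).reshape(-1,1,2)
    p=cv2.undistortPoints(uv,c["intrinsics"],np.array([float(c["k1"]),0,0,0,0])).reshape(-1,2)
    d=np.c_[p,np.ones(len(p))]@c["extrinsics"][:3,:3].T
    return c["extrinsics"][:3,3],d/np.linalg.norm(d,axis=1)[:,None]
def plane(c,uv,z):
    o,d=rays(c,uv); return o+d*((z-o[2])/d[:,2])[:,None]
def tri(c1,u1,c2,u2):
    o1,d1=rays(c1,u1);o2,d2=rays(c2,u2);P=[];G=[]
    for a,b in zip(d1,d2):
        s=np.linalg.lstsq(np.c_[a,-b],o2-o1,rcond=None)[0]
        p,q=o1+s[0]*a,o2+s[1]*b;P.append((p+q)/2);G.append(np.linalg.norm(p-q))
    return np.array(P),np.array(G)
def proj(c,X):
    E=np.linalg.inv(c["extrinsics"]);r=cv2.Rodrigues(E[:3,:3])[0]
    return cv2.projectPoints(np.asarray(X,float).reshape(-1,3),r,E[:3,3],c["intrinsics"],np.array([float(c["k1"]),0,0,0,0]))[0].reshape(-1,2)
def grab(n,tag,k=8):
    from plant import capture
    cs=[capture(n) for _ in range(k)]
    im=np.mean([c["image"] for c in cs],axis=0)
    d=dict(cs[0]);d["image"]=im.round().astype(np.uint8);np.savez(f"{n}_{tag}.npz",**d);return d
E
python3 - <<'E'
from h import *
t=grab("top","a");s=grab("side","a")
def up(c,x0,y0,w,h,f):
    a=cv2.resize(c["image"][y0:y0+h,x0:x0+w],None,fx=f,fy=f,interpolation=cv2.INTER_CUBIC)
    for x in range(0,w,10): cv2.putText(a,str(x0+x),(x*f,8),0,.3,(255,255,255),1); cv2.line(a,(x*f,10),(x*f,16),(255,255,255),1)
    for y in range(10,h,10): cv2.putText(a,str(y0+y),(0,y*f+3),0,.3,(255,255,255),1)
    return a
A=up(t,212,152,52,66,9)[:594];B=up(s,203,176,68,64,9)[:594,:]
cv2.imwrite("pics/jt.png",A);cv2.imwrite("pics/js.png",B)
# pixel (u) centre at ((u-x0)+.5)*9
for c,(x,y) in ((t,(224,245)),(t,(332,207)),(s,(295,242)),(t,(330,208)),(s,(284,183))):
    hsv=cv2.cvtColor(c["image"],cv2.COLOR_BGR2HSV); print(hsv[y-1:y+2,x-1:x+2].reshape(-1,3).mean(0), hsv[y+20,x].tolist(),hsv[y,x+20].tolist(),hsv[y,x-20].tolist())
E
```

```text
[ 17.33333333 110.55555556 207.88888889] [16, 149, 186] [19, 147, 192] [19, 145, 192]
[ 13.11111111 164.11111111 148.11111111] [19, 147, 199] [19, 144, 202] [19, 139, 204]
[ 18.77777778  78.33333333 182.44444444] [19, 111, 177] [18, 105, 160] [19, 103, 143]
[ 13.11111111 162.88888889 109.44444444] [19, 150, 199] [18, 143, 200] [19, 143, 201]
[ 14.11111111 137.33333333 110.66666667] [19, 86, 167] [21, 115, 175] [20, 104, 170]
```

View pics/jt.png

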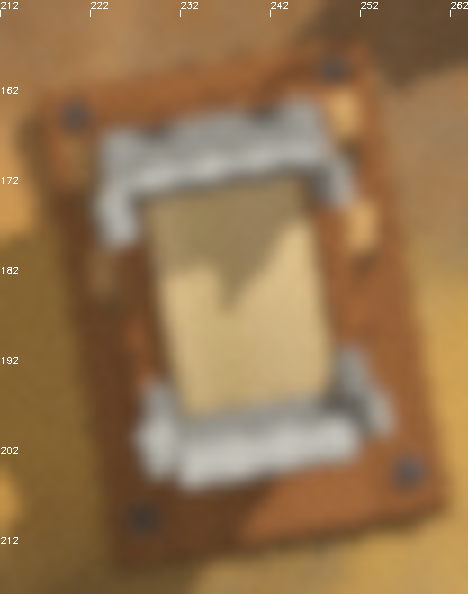

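View pics/js.png

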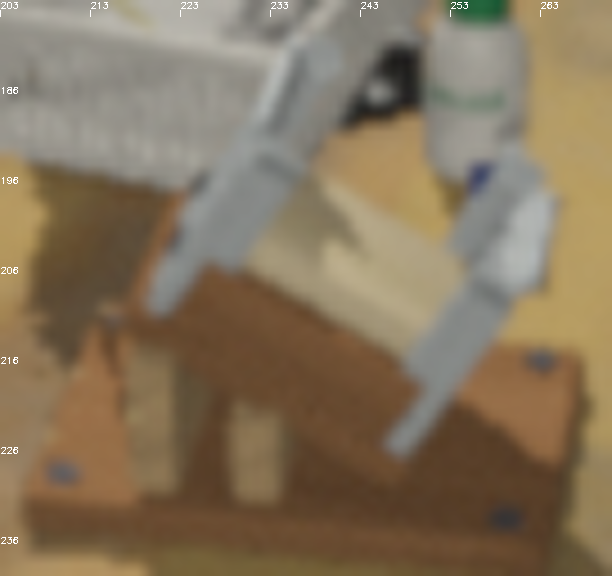

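The crops show the jig clearly: 4 bolts from above (3 in the side view), the two U-shaped metal guides, and the block between them. In the zoomed side view the near guides' inner-bottom corners are at (237,270) and (405,372). Now to triangulate.

```bash
cat > m.py <<'E'
from h import *
np.set_printoptions(precision=4,suppress=True)
t,s=cam("top"),cam("side")
Z=lambda p,o,f:np.asarray(p,float)/f+np.array(o)-.5+.5/f*0
T=lambda p:Z(p,(212,152),9); S=lambda p:Z(p,(203,176),9)
P,G=tri(t,T([(77,115),(143,518),(410,470)]),s,S([(62,473),(507,518),(540,360)]))
print("bolts",P,G)
zb=P[:,2].mean(); B=plane(t,T([(77,115),(333,70),(143,518),(410,470)]),zb)
ex=(B[0]+B[1]-B[2]-B[3]);ey=(B[0]+B[2]-B[1]-B[3]);print("sizes",np.linalg.norm(ex)/2,np.linalg.norm(ey)/2)
ya=np.arctan2(ex[1],ex[0]);yb=np.arctan2(-ey[0],ey[1]);print("yaw",np.degrees([ya,yb]))
C=B.mean(0);print("bolt centre",C)
# edges of block in top view, on sloped plane -> later
def fit(c,x0,y0,r,f):
    x,y=x0,y0;hsv=cv2.cvtColor(c["image"],cv2.COLOR_BGR2HSV)
    big=cv2.resize(c["image"][y-r:y+r+1,x-r:x+r+1],None,fx=8,fy=8,interpolation=cv2.INTER_CUBIC)
    m=f(cv2.cvtColor(big,cv2.COLOR_BGR2HSV).astype(int)).astype(np.uint8)
    m=cv2.morphologyEx(m,cv2.MORPH_OPEN,np.ones((9,9)))
    n,l=cv2.connectedComponents(m);m=(l==l[r*8+4,r*8+4]).astype(np.uint8)
    k=max(cv2.findContours(m,0,2)[0],key=cv2.contourArea);b=cv2.boxPoints(cv2.minAreaRect(k))
    return (b+.5)/8-.5+[x-r,y-r]
def rect(b,z):
    p=plane(t,b,z);e=p[1]-p[0];g=p[2]-p[1]
    if np.linalg.norm(e)<np.linalg.norm(g):e,g=g,e
    return p.mean(0),np.linalg.norm(e),np.linalg.norm(g),np.degrees(np.arctan2(e[1],e[0]))
b1=fit(t,224,245,22,lambda h:h[...,1]<128); b2=fit(t,332,207,22,lambda h:(h[...,0]<16)&(h[...,2]>60))
sc=lambda p:Z(p,(165,160),4)
print("spacer",rect(b1,.014),tri(t,[b1.mean(0)],s,[sc([(466,308),(573,306),(577,345),(467,342)]).mean(0)]))
print("cap",rect(b2,.016),tri(t,[b2.mean(0)],s,[sc([(432,72),(514,68),(522,88),(438,98)]).mean(0)]))
# pocket: side-view guide corners on plane y'=28 of jig
yaw=(ya+yb)/2;exh=np.array([np.cos(yaw),np.sin(yaw),0]);eyh=np.array([-exh[1],exh[0],0])
c30,s30=np.cos(np.pi/6),.5
X=exh*c30+np.array([0,0,s30]);Zp=-exh*s30+np.array([0,0,c30])
o,d=rays(s,S([(237,270),(405,372)]))
q=C+eyh*.028;L=np.array([o+v*(((q-o)@eyh)/(v@eyh)) for v in d]);print("guide corners",L,"len",np.linalg.norm(L[0]-L[1]),"slope",np.degrees(np.arctan2(L[0,2]-L[1,2],(L[0]-L[1])@exh)))
O=L.mean(0)-.028*eyh-.022*Zp;print("pocket O",O, "off centre x",(O-C)@exh)
# block edges seen from the top on plane z=30
o,d=rays(t,T([(150,210),(183,415),(302,180),(330,390)]));n=Zp;q=O+.03*Zp
E=np.array([o+v*(((q-o)@n)/(v@n)) for v in d]);print("block edge local y",(E-O)@eyh,"x",(E-O)@X)
np.savez("pose.npz",O=O,X=X,Y=eyh,Z=Zp)
E
python3 m.py
python3 - <<'E'
from h import *
d=np.load("pose.npz");O,X,Y,Zp=[d[k] for k in"OXYZ"]
out=[]
for n,o,w,h,f in(("top",(212,152),52,66,9),("side",(203,176),68,64,9)):
    c=cam(n);a=cv2.resize(c["image"][o[1]:o[1]+h,o[0]:o[0]+w],None,fx=f,fy=f,interpolation=cv2.INTER_CUBIC)
    W=lambda x,y,z:tuple(int(v) for v in (proj(c,O+(x*X+y*Y+z*Zp)/1e3)[0]+.5-np.array(o))*f)
    for sx in(1,-1):
        for sy in(1,-1):
            for col,A,B in(((0,255,0),(24,28,22),(24,28,52)),((0,255,0),(38,28,22),(38,28,52)),((255,0,255),(20,22,52),(38,22,52)),((0,255,255),(30,20,30),(0,20,30)),((255,255,0),(44,22,60),(44,0,60)),((0,0,255),(24,34,60),(32,34,60))):
                cv2.line(a,W(sx*A[0],sy*A[1],A[2]),W(sx*B[0],sy*B[1],B[2]),col,1)
    out.append(a[:576])
k=np.hstack(out);cv2.imwrite("pics/ov.png",cv2.resize(k,(800,int(k.shape[0]*800/k.shape[1])),interpolation=cv2.INTER_AREA))
E
```

```text
bolts [[ 0.649   0.0501  0.014 ]
 [ 0.5357  0.0409  0.0144]
 [ 0.5424 -0.0312  0.0135]] [0.0017 0.0013 0.0016]
sizes 0.1133434670663634 0.07173769833991675
yaw [4.9622 4.9833]
bolt centre [0.5948 0.0097 0.014 ]
spacer (array([0.4523, 0.0526, 0.014 ]), np.float64(0.06132478827809573), np.float64(0.04071645089194916), np.float64(-169.08639984968477)) (array([[0.453 , 0.0524, 0.0171]]), array([0.0022]))
cap (array([ 0.5181, -0.2128,  0.016 ]), np.float64(0.05937212415987897), np.float64(0.0434718063243442), np.float64(-158.45821787574815)) (array([[ 0.5195, -0.2123,  0.0181]]), array([0.0038]))
guide corners [[0.606  0.0388 0.0753]
 [0.5643 0.0352 0.05  ]] len 0.04890610713481607 slope 31.27190607520145
pocket O [0.5985 0.01   0.0436] off centre x 0.00378310699485801
block edge local y [ 0.0186  0.02   -0.0203 -0.0183] x [ 0.0227 -0.0323  0.0235 -0.0326]
```

View pics/ov.png

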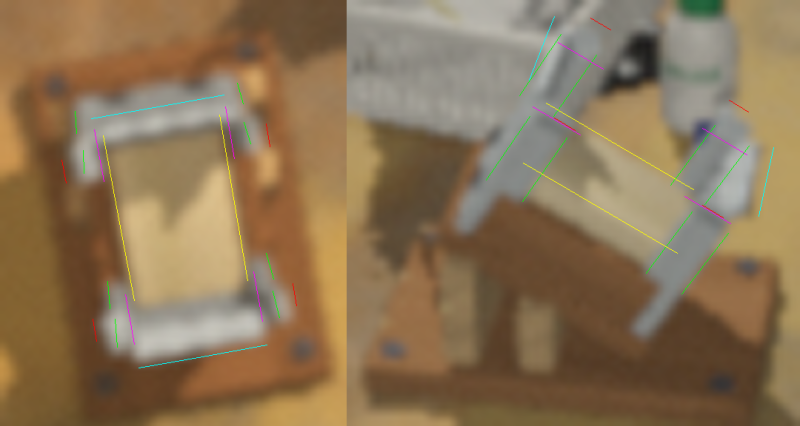

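Checks hold: base-plate bolts agree to 1 mm, pocket floor measures 43.6 mm against 42, slope 31° against 30°, guide gap 48.9 mm against 48, spacer 61x41 mm. The overlay lines sit on the guides and block. Now picking the spacer.

```bash
cat > r.py <<'E'
import numpy as np
from scipy.spatial.transform import Rotation as R
from plant import manip, claw, kinematics, job_done
d=np.load("pose.npz");O,X,Y,Zp=[d[k] for k in"OXYZ"];O=O.copy();O[2]=.0425
RP=R.from_matrix(np.c_[X,-Y,-Zp]).as_rotvec()
def down(a):
    a=np.radians(a);c,s=np.cos(a),np.sin(a);return R.from_matrix(np.array([[c,s,0],[s,-c,0],[0,0,-1]])).as_rotvec()
def pk(x,y,z):return O+(x*X+y*Y+z*Zp)/1e3
def st(m=""):
    s=manip.get_state();f=s["force"];print(m,round(s["clock"],2),"pos",s["position"].round(4),"F",f.round(1),"Fz'",round(f@Zp,1),"Fx'",round(f@X,1),"Fy'",round(f@Y,1),"op",round(s["opening"],4),"ff",round(s["finger_force"],1));return s
E
python3 - <<'E'
from r import *
for p,r in (((.4526,.0525,.2),down(10.9)),((.4526,.0525,.004),down(10.9)),(pk(0,0,140),RP),(pk(0,0,34),RP),((.519,-.2135,.2),down(21.5)),((.519,-.2135,.004),down(21.5))):
    q=kinematics.solve_ik(p,r);print(None if q is None else q.round(2))
manip.goto((.4526,.0525,.15),down(10.9));st()
manip.servo_line((.4526,.0525,.004));st()
claw.grasp();st("grip")
manip.servo_line((.4526,.0525,.18),v=.25);st("lift")
manip.goto(pk(0,0,140),RP);st("hover")
E
```

```text
[ 0.42  0.2  -0.7   2.03  0.15  0.97 -1.74]
[ 0.14  0.49 -0.42  2.2   0.4   0.52 -1.97]
[ 0.47  0.16 -0.6   2.28  0.45  0.22 -2.  ]
None
[ 0.53  0.32 -0.27  1.82  0.1   1.01 -0.97]
[ 0.48  0.58 -0.21  1.97  0.2   0.61 -1.06]
 3.43 pos [0.453  0.0518 0.15  ] F [0.8 0.1 0.3] Fz' -0.2 Fx' 0.9 Fy' 0.0 op 0.0868 ff 0.0
 4.56 pos [0.4532 0.0527 0.0046] F [-0.3 -0.3 -0.3] Fz' -0.1 Fx' -0.4 Fy' -0.3 op 0.0867 ff 0.0
grip 5.41 pos [0.4526 0.0524 0.004 ] F [-0.1 -0.7  0.3] Fz' 0.4 Fx' 0.0 Fy' -0.6 op 0.0397 ff 30.0
lift 6.26 pos [0.4515 0.0521 0.1789] F [-0.4  0.2  0. ] Fz' 0.2 Fx' -0.3 Fy' 0.2 op 0.0394 ff 30.0
hover 6.97 pos [0.5284 0.0043 0.1628] F [ 0.5  0.5 -1.1] Fz' -1.2 Fx' -0.1 Fy' 0.4 op 0.0393 ff 30.0
```

The P wrist turn runs out of joint range, but the half-turned grasp (Q) reaches all the way. I'll re-orient up high.

```bash
cat >> r.py <<'E'
RQ=(R.from_rotvec(RP)*R.from_rotvec([0,0,np.pi])).as_rotvec()
E
python3 - <<'E'
from r import *
manip.goto((.48,.0,.3),down(185));s=st();print(s["q"].round(2))
for z in (130,100,80,60,34):
    q=kinematics.solve_ik(pk(0,0,z),RQ);print(z,None if q is None else q.round(2))
manip.goto(pk(0,0,130),RQ);s=st();print(s["q"].round(2))
for z in (100,80,60,34):
    q=kinematics.solve_ik(pk(0,0,z),RQ);print(z,None if q is None else q.round(2))
try:
    manip.servo_line(pk(0,0,80));s=st();print(s["q"].round(2),(R.from_rotvec(s["ee_rot"]).inv()*R.from_rotvec(RQ)).magnitude())
except manip.PlanningError as e: print(e)
E
```

```text
9.75 pos [0.4799 0.     0.2999] F [-0.1 -0.3 -1.2] Fz' -1.0 Fx' -0.7 Fy' -0.2 op 0.0397 ff 30.0
[ 0.93  0.24 -1.17  1.83  0.24  1.23  1.34]
130 [ 0.65  0.22 -0.81  2.27  0.75  0.25  0.86]
100 [ 0.62  0.31 -0.81  2.27  1.1   0.26  0.53]
80 [ 0.61  0.37 -0.81  2.26  1.3   0.28  0.35]
60 [ 0.59  0.42 -0.81  2.25  1.45  0.3   0.21]
34 [ 0.57  0.49 -0.8   2.24  1.61  0.34  0.07]
 10.68 pos [0.5348 0.0045 0.1559] F [-0.6  0.8 -0.9] Fz' -0.5 Fx' -0.9 Fy' 0.8 op 0.0395 ff 30.0
[ 0.65  0.22 -0.81  2.27  0.75  0.25  0.86]
100 [ 0.5   0.28 -0.67  2.27  0.99  0.21  0.62]
80 [ 0.61  0.37 -0.81  2.26  1.3   0.28  0.35]
60 [ 0.59  0.42 -0.81  2.25  1.45  0.3   0.21]
34 [ 0.57  0.49 -0.8   2.24  1.61  0.34  0.07]
 11.24 pos [0.5596 0.0068 0.1125] F [-0.   0.3 -1. ] Fz' -0.9 Fx' -0.5 Fy' 0.3 op 0.0398 ff 30.0
[ 0.49  0.33 -0.66  2.27  1.22  0.22  0.41] 0.0012842062222977238
```

```bash
cat >> r.py <<'E'
def insert(zs,base,lim=10):
    for z in zs:
        manip.servo_line(pk(0,0,z),v=.05);s=st(f"z{z}");f=s["force"]-base
        if np.linalg.norm(f)>lim: print("contact");return z
E
python3 - <<'E'
from r import *
b=manip.get_state()["force"]
insert((64,58,54,50,46,42,39,37,36,35,34,33),b)
E
```

```text
z64 11.71 pos [0.5669 0.0072 0.0986] F [ 0.9 -0.5 -0.6] Fz' -0.9 Fx' 0.4 Fy' -0.5 op 0.0397 ff 30.0
z58 11.97 pos [0.5696 0.0075 0.0931] F [-0.3 -0.2 -0.7] Fz' -0.4 Fx' -0.7 Fy' -0.2 op 0.0396 ff 30.0
z54 12.22 pos [0.5717 0.0071 0.0894] F [-0.2 -0.8 -1. ] Fz' -0.8 Fx' -0.8 Fy' -0.7 op 0.0395 ff 30.0
z50 12.47 pos [0.5737 0.0073 0.0858] F [ 2.  -1.6 -0.9] Fz' -1.7 Fx' 1.2 Fy' -1.8 op 0.0396 ff 30.0
z46 12.72 pos [0.5756 0.0074 0.0823] F [ 0.1 -2.5 -1.6] Fz' -1.3 Fx' -0.9 Fy' -2.5 op 0.0394 ff 30.0
z42 12.97 pos [0.5776 0.0076 0.0788] F [ 1.7 -2.9 -2. ] Fz' -2.4 Fx' 0.3 Fy' -3.0 op 0.0401 ff 30.0
z39 13.22 pos [0.5792 0.0078 0.0762] F [ 1.2 -3.4 -0.9] Fz' -1.2 Fx' 0.3 Fy' -3.4 op 0.0394 ff 30.0
z37 13.47 pos [0.5802 0.0078 0.0745] F [ 1.7 -4.5 -1.7] Fz' -2.2 Fx' 0.3 Fy' -4.6 op 0.0394 ff 30.0
z36 13.72 pos [0.5807 0.0079 0.0736] F [ 2.  -5.7 -1.2] Fz' -1.7 Fx' 0.7 Fy' -5.8 op 0.0397 ff 30.0
z35 13.97 pos [0.5812 0.008  0.0728] F [ 1.1 -5.2  0. ] Fz' -0.3 Fx' 0.6 Fy' -5.2 op 0.0396 ff 30.0
z34 14.22 pos [0.5817 0.008  0.0719] F [ 1.1 -5.2 -1.1] Fz' -1.2 Fx' -0.0 Fy' -5.3 op 0.0397 ff 30.0
z33 14.47 pos [0.582  0.008  0.0713] F [-1.8 -6.1  2.8] Fz' 3.6 Fx' -0.7 Fy' -5.9 op 0.0393 ff 30.0
```

Seated on the block. A slight side force shows I'm about 1 mm too far toward +y, so I'll shift, release, and fetch the cap.

```bash
python3 - <<'E'
from r import *
for y in (-.6,-1.2,-1.8):
    manip.servo_line(pk(0,y,33),v=.03);s=st(y)
    if s["force"]@Y>-2: break
claw.let_go();st("open")
manip.servo_line(pk(0,y,60),v=.1);manip.servo_line(pk(0,y,125),v=.2);s=st();print(s["q"].round(2))
from h import *
t=grab("top","b",1);s=grab("side","b",1)
k=[cv2.resize(c["image"][o[1]:o[1]+64,o[0]:o[0]+66],(400,388),interpolation=cv2.INTER_CUBIC) for c,o in((t,(206,152)),(s,(203,176)))]
cv2.imwrite("pics/b.png",np.hstack(k))
E
```

```text
-0.6 14.72 pos [0.582  0.008  0.0713] F [-3.  -5.1  4.6] Fz' 5.7 Fx' -0.7 Fy' -4.8 op 0.0394 ff 30.0
-1.2 14.97 pos [0.5821 0.008  0.0713] F [-4.3 -3.6  5.3] Fz' 6.9 Fx' -1.4 Fy' -3.2 op 0.0399 ff 30.0
-1.8 15.22 pos [0.582  0.008  0.0713] F [-3.5 -2.7  5.8] Fz' 6.9 Fx' -0.3 Fy' -2.4 op 0.0394 ff 30.0
open 16.26 pos [0.5822 0.0068 0.0711] F [-0.1 -0.6  0.4] Fz' 0.4 Fx' 0.1 Fy' -0.6 op 0.0868 ff 0.0
 17.27 pos [0.5365 0.0021 0.1503] F [ 0.2  0.2 -0.4] Fz' -0.5 Fx' 0.0 Fy' 0.2 op 0.0872 ff 0.0
[ 0.75  0.27 -0.93  2.27  0.92  0.28  0.71]
```

View pics/b.png

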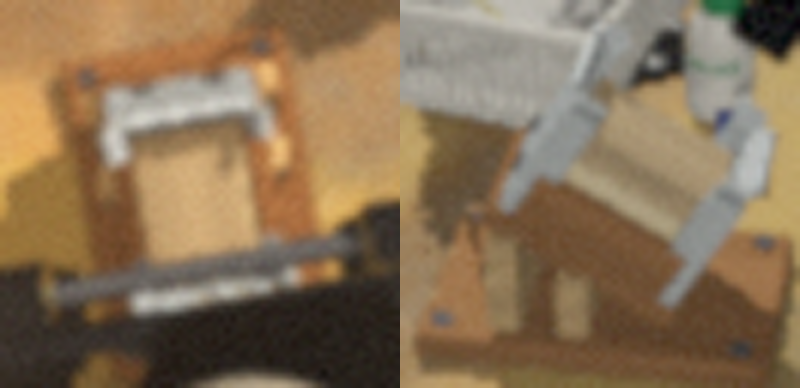

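The spacer lies flat on the block between the guides (left: plate framed by guides; right: seam parallel to the slope). Now the cap.

```bash
python3 - <<'E'
from r import *
manip.goto((.47,-.1,.25),down(195));s=st();print(s["q"].round(2))
c=(.519,-.2135);o=down(201.5)
manip.goto((*c,.12),o);st()
manip.servo_line((*c,.004));st()
claw.grasp();st("grip")
manip.servo_line((*c,.2),v=.25);s=st("lift");print(s["q"].round(2))
manip.goto((.48,.0,.3),down(185));st()
manip.goto(pk(0,-1.2,130),RQ);s=st();print(s["q"].round(2))
for z in (100,80,60,46):
    q=kinematics.solve_ik(pk(0,-1.2,z),RQ);print(z,None if q is None else q.round(2))
from h import *
t=grab("top","c",1);s=grab("side","c",1)
cv2.imwrite("pics/c.png",np.hstack([cv2.resize(i["image"][y-45:y+45,x-45:x+45],(400,400),interpolation=cv2.INTER_CUBIC) for i,(x,y) in((t,(240,200)),(s,(248,180)))]))
E
```

```text
18.23 pos [ 0.4697 -0.0998  0.2489] F [ 0.6 -0.2 -0.2] Fz' -0.5 Fx' 0.4 Fy' -0.3 op 0.0873 ff 0.0
[ 1.19  0.39 -1.33  1.9   0.42  1.18  1.54]
 18.98 pos [ 0.5195 -0.2115  0.1208] F [ 0.5 -0.6  0.6] Fz' 0.3 Fx' 0.7 Fy' -0.6 op 0.0867 ff 0.0
 19.9 pos [ 0.5198 -0.2134  0.005 ] F [-0.1  0.4  0.4] Fz' 0.3 Fx' 0.1 Fy' 0.4 op 0.0871 ff 0.0
grip 20.74 pos [ 0.5191 -0.2137  0.004 ] F [-0.5 -1.  -0.1] Fz' 0.2 Fx' -0.6 Fy' -1.0 op 0.04 ff 30.0
lift 21.68 pos [ 0.5178 -0.2136  0.1984] F [-0.3 -0.8 -1.6] Fz' -1.2 Fx' -1.1 Fy' -0.8 op 0.0393 ff 30.0
[ 1.16  0.58 -1.19  1.79  0.59  1.18  1.73]
 22.62 pos [ 0.48   -0.0019  0.2989] F [ 0.1 -0.3 -1.9] Fz' -1.6 Fx' -0.9 Fy' -0.3 op 0.0396 ff 30.0
 23.57 pos [0.5349 0.0026 0.1553] F [ 0.9  0.7 -1.3] Fz' -1.6 Fx' 0.2 Fy' 0.6 op 0.0394 ff 30.0
[ 0.66  0.23 -0.82  2.27  0.76  0.25  0.86]
100 [ 0.52  0.28 -0.68  2.27  1.    0.21  0.62]
80 [ 0.61  0.37 -0.81  2.26  1.3   0.28  0.35]
60 [ 0.6   0.42 -0.81  2.25  1.45  0.3   0.21]
46 [ 0.43  0.41 -0.61  2.25  1.53  0.23  0.11]
```

View pics/c.png

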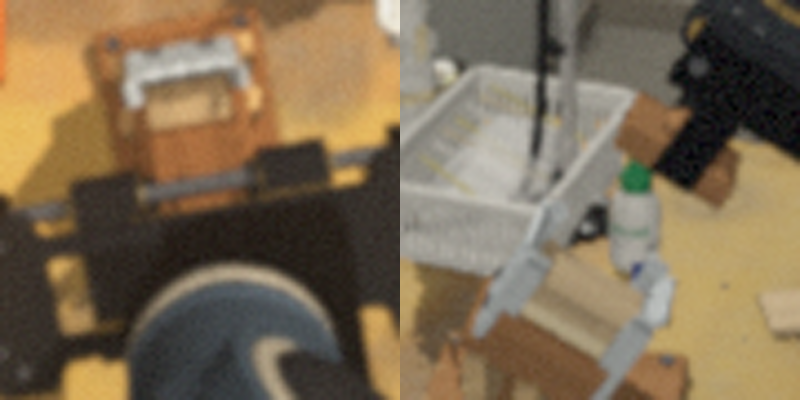

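The cap is held square, centred on the finger (side view), in line with the pocket. Inserting.

```bash
python3 - <<'E'
import r
from r import *
r.O += -.0012*Y
manip.servo_line(pk(0,0,80),v=.15)
b=manip.get_state()["force"]
z=insert((72,68,64,60,56,53,51,50,49,48,47),b)
E
```

```text
z72 24.53 pos [0.563  0.0056 0.1056] F [-0.3  0.4 -1.6] Fz' -1.2 Fx' -1.0 Fy' 0.5 op 0.0395 ff 30.0
z68 24.78 pos [0.5648 0.0058 0.1018] F [ 0.3  0.6 -0.6] Fz' -0.7 Fx' 0.0 Fy' 0.6 op 0.0392 ff 30.0
z64 25.03 pos [0.5667 0.0061 0.0981] F [ 0.5  0.5 -1.1] Fz' -1.2 Fx' -0.1 Fy' 0.4 op 0.0396 ff 30.0
z60 25.28 pos [0.5687 0.0063 0.0945] F [-0.2  0.  -0.6] Fz' -0.5 Fx' -0.5 Fy' 0.1 op 0.0399 ff 30.0
z56 25.53 pos [0.5706 0.0065 0.091 ] F [ 0.2 -1.3 -1.7] Fz' -1.5 Fx' -0.8 Fy' -1.3 op 0.0396 ff 30.0
z53 25.78 pos [0.5722 0.0066 0.0884] F [-0.1  0.3 -2. ] Fz' -1.7 Fx' -1.1 Fy' 0.3 op 0.0395 ff 30.0
z51 26.03 pos [0.5732 0.0066 0.0867] F [-0.5  0.4 -1.3] Fz' -0.9 Fx' -1.1 Fy' 0.5 op 0.0401 ff 30.0
z50 26.28 pos [0.5737 0.0067 0.0858] F [ 0.2  0.8 -1.1] Fz' -1.0 Fx' -0.3 Fy' 0.8 op 0.0395 ff 30.0
z49 26.53 pos [0.5742 0.0067 0.0849] F [ 0.2 -0.5 -0. ] Fz' -0.1 Fx' 0.1 Fy' -0.5 op 0.0398 ff 30.0
z48 26.78 pos [0.5747 0.0068 0.084 ] F [ 0.4 -0.8 -0.9] Fz' -0.9 Fx' -0.2 Fy' -0.8 op 0.0396 ff 30.0
z47 27.03 pos [0.5752 0.0068 0.0834] F [-2.7  0.5  4.3] Fz' 5.1 Fx' -0.2 Fy' 0.7 op 0.0394 ff 30.0
```

Contact came at the expected height (14 mm above the spacer's seating) with no side force. Release, withdraw, look.

```bash
python3 - <<'E'
import r
from r import *
r.O += -.0012*Y
claw.let_go();st("open")
manip.servo_line(pk(0,0,75),v=.1);manip.servo_line(pk(0,0,130),v=.2)
manip.goto((.45,-.2,.3),down(195));st()
from h import *
t=grab("top","d",4);s=grab("side","d",4)
cv2.imwrite("pics/d.png",np.hstack([cv2.resize(i["image"][y-50:y+50,x-50:x+50],(400,400),interpolation=cv2.INTER_CUBIC) for i,(x,y) in((t,(240,200)),(s,(250,210)))]))
E
```

```text
open 28.06 pos [0.5752 0.0068 0.0832] F [ 0.1  0.3 -0.1] Fz' -0.2 Fx' 0.1 Fy' 0.3 op 0.0871 ff 0.0
 30.08 pos [ 0.4498 -0.1994  0.2988] F [-0.1  0.6  0.6] Fz' 0.5 Fx' 0.2 Fy' 0.6 op 0.0872 ff 0.0
```

View pics/d.png

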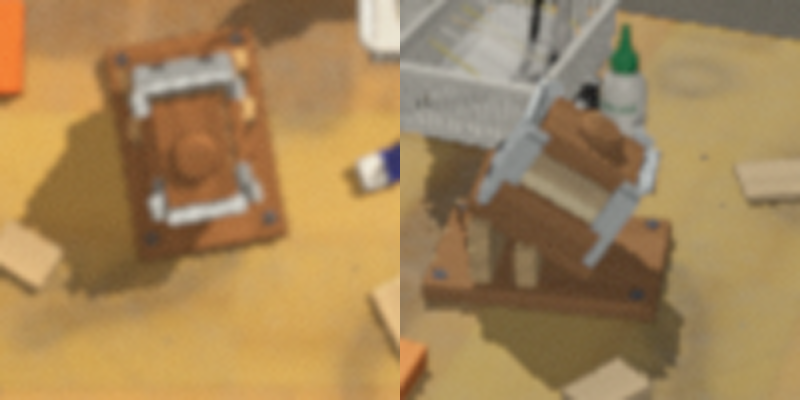

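The block, spacer and cap lie flat between the guides with the boss outward, and the bystanders have not moved. Handing in.

```bash
python3 -c "
from plant import job_done
print(job_done())"
```

```text
the job is handed in; nothing more can be done
None
```

I handed the job in at about 30 s on the robot's clock: the thick spacer and then the cap (boss outward) sit flat on the block between the guides, and the last pictures show the block, thin spacer, bottle and eraser in place (the tape was outside those crops, but the arm never went near it).

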